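# Sort salvaged components into the colour-coded trays

## Task

Sort the five salvaged components on the bench into their trays: both blue capacitors into the yellow tray, the yellow-wound transformer into the green tray, the orange relay into the black tray and the black finned heat sink into the red tray. Leave each one standing upright and flat on the floor of its tray, let go and at rest.

Things in the scene. Friction and masses are not known exactly. Their poses are not given: they have to be found in the camera images.
- capacitor_a: One of two alike large electrolytic capacitors: an upright cylinder 36 mm in diameter and 58 mm tall with a shiny blue sleeve, a black top and two small metal terminals 6 mm high on the top. About 80 g. Origin: centre of its underside; z is up along its axis. Belongs in the yellow tray, which takes both side by side.
- capacitor_b: The other of two alike large electrolytic capacitors: an upright cylinder 36 mm in diameter and 58 mm tall with a shiny blue sleeve, a black top and two small metal terminals 6 mm high on the top. About 80 g. Origin: centre of its underside; z is up along its axis. Belongs in the yellow tray, which takes both side by side.
- transformer: Small mains transformer: a dark steel core 48 mm (its x) by 20 mm (its y) by 44 mm high, with a winding block wrapped in yellow tape through its middle, 32 mm along x by 40 mm along y, reaching from 4 to 37 mm above the underside, on a black base plate 44 x 40 x 4 mm. Grip it across y on the winding's flat sides (40 mm apart). About 190 g. Origin: centre of the underside; z up. Belongs in the green tray.
- relay: Plug-in relay: an orange block 36 mm (its x) by 28 mm (its y), on a black foot 38 x 30 x 8 mm, 50 mm tall in all, with a small white mark on the top. Grip it across y (28 mm). About 70 g. Origin: centre of the underside; z up. Belongs in the black tray.
- heat_sink: Black anodised heat sink: square base plate 44 x 44 x 6 mm with seven upright fins that run along its x and reach 42 mm above the underside. Grip it across y on the two outer fins (44 mm apart). About 90 g. Origin: centre of the underside; z up. Belongs in the red tray.
- tray_yellow: Yellow plastic parts tray, open-topped, fixed to the bench: outside 138 mm along its x by 118 mm along its y, walls 4 mm thick and 18 mm high, floor 4 mm thick (inside 130 x 110 mm). Origin: centre of its underside, on the bench top; its long x axis runs roughly left-right across the bench, within about 0.2 rad. The four trays differ only in colour and stand in any order. For both capacitors.
- tray_green: Green plastic parts tray, open-topped, fixed to the bench: outside 138 mm along its x by 118 mm along its y, walls 4 mm thick and 18 mm high, floor 4 mm thick (inside 130 x 110 mm). Origin: centre of its underside, on the bench top; its long x axis runs roughly left-right across the bench, within about 0.2 rad. The four trays differ only in colour and stand in any order. For the transformer.
- tray_red: Red plastic parts tray, open-topped, fixed to the bench: outside 138 mm along its x by 118 mm along its y, walls 4 mm thick and 18 mm high, floor 4 mm thick (inside 130 x 110 mm). Origin: centre of its underside, on the bench top; its long x axis runs roughly left-right across the bench, within about 0.2 rad. The four trays differ only in colour and stand in any order. For the heat sink.
- tray_black: Black plastic parts tray, open-topped, fixed to the bench: outside 138 mm along its x by 118 mm along its y, walls 4 mm thick and 18 mm high, floor 4 mm thick (inside 130 x 110 mm). Origin: centre of its underside, on the bench top; its long x axis runs roughly left-right across the bench, within about 0.2 rad. The four trays differ only in colour and stand in any order. For the relay.
Mind the look-alikes: they are no part of the job. Of the things that look like the tray_green, the largest one is meant. Several things look just like the relay: the one meant starts nearest to the robot's base.

How it is judged:
By the outcome, as a careful person would: the job done as asked, in the order asked, and still so for the second after the job is handed in, with the robot touching nothing.
It also fails if it takes over 106 s, if anything falls off the work surface, if the arm or the gripper's body presses on something with over 40 N, if the wrist force passes 120 N, or if a joint passes its speed limit or range.

## Robot

A 7-joint arm with a two-finger parallel gripper is mounted at the origin on the work surface. World frame = base frame: x ahead of the robot, y to its left, z up, the work surface at z = 0. Lengths are in mm, angles in rad, forces in N, time in s.
With the tool pointing down it reaches from about 350 to 900 mm from the base axis. Payload 8.1 kg.
Tool frame: the origin (TCP) lies on the centre line of the jaws, within the pads' length; the fingertips stand 22 mm ahead of it and the grasp point (between the pads) lies 3 mm ahead of it; z points along the fingers, y is the direction in which the jaws open and shut (so a half turn about z gives the same grasp; the last joint's range is limited). The gripper opens to 85 mm and grips with 20 to 120 N. Pads are 22 mm wide; open, the fingers measure 114 mm over their backs; the gripper's body (76 mm by 85 mm) begins 54 mm behind the grasp point. The pads swing forward as they close: fully open they stand 13 mm farther back than shut.
Start: joints at [-1.219, 0.434, 0.025, 1.573, -0.012, 1.134, -0.075], TCP at [274.579, 561.468, 253.323] pointing down, gripper open.
Joint ranges: [-2.62, 2.62], [-0.44, 2.09], [-1.27, 1.32], [0.08, 2.57], [-1.32, 4.46], [0.12, 2], [-2.74, 2.74]. Speed limits (rad/s): [2.22, 2.22, 3.01, 3.01, 3.14, 3.14, 3.14].

## Interface

Orientations are given as a unit quaternion [x, y, z, w].
In Python, from bench import readout, cams, order gives the robot as it stands. The module is installed in compiled form; this text tells all that it offers.
- The arm moves only by the tool send_rows, never from a script. Its argument "motion" is a list of rows, each a list of 3 entries, a list of its own where there are three numbers: the closure, from 0 (fully open) to 1 (shut), then the shift along the tool's x, y, z scaled (see below), then the turn about the tool's z scaled (see below). A call has 1 to 5 rows; each row shifts and turns the commanded pose from where the row before left it, along the tool's axes as they then stand; what a row does not reach is not made up. The controller multiplies each number of a shift by 0.08 m and each number of a turn by pi rad. A row lasts 1/8 s, in which the tool goes at most 62.5 mm and 10.7 degrees, less where a joint would pass 70% of its speed; a pose out of reach is approached as far as the arm can. A call with a number of a shift or a turn outside -1 to 1 is refused whole. A call with a gripper value outside its range is refused whole. The fingers move at their own pace and stop on an object; the grip force is fixed at half the most. Time passes only in rows, so rows that do not move let the fingers close. It gives the time, the measured TCP pose, the force and the opening at its end, in the units of the state.
- readout.sense(): the state, without advancing time (a new reading comes with each control period).
- cams.read_camera(name): name is "scene" or "top" or "wrist"; returns a dict with "image" (420x560x3 uint8, blue, green, red), "intrinsics" (3x3 intrinsics, pixels), "k1" (the pictures are not rectified: a ray, as slopes to the right and down, at radius r is drawn at 1 + k1 r^2 times it, then the intrinsics apply), "extrinsics" (4x4, takes a point from camera to world coordinates). Camera axes: x right, y up, looking along -z (the intrinsics and any distortion apply to the point x, -y, -z); pixel columns grow to the right and rows downward; lengths in mm; the calibration is good to about 2 mm. A picture is of the moment at which its call begins. There is no depth.
- order.sign_off(): hands the job in, once; it reports no verdict.
The state is a dict: "t": time; "qpos": joint angles; "qvel": joint speeds; "effort": joint torques, N m; "tcp_pos": TCP position; "tcp_rot": TCP orientation; "contact_force": force on the tool from outside, world axes, zero at the start; "torque": the same for the moment, N m; "grip_width": finger opening in mm.
Only numpy, scipy, OpenCV 4.12 (cv2) and the standard library are available. Lean on these libraries where they do the work, as an engineer would, in place of code of your own. Each camera call takes 0.05 s, during which the arm holds its last target. There are 200 camera calls.

## Working session

There is one attempt and no reset: what is moved stays moved. The work goes in short steps, Python scripts to look and compute and a tool call to move; the robot and the scene stay as the last step left them, time stands still between calls to the robot, and variables do not carry over. Pictures are saved under pics/ and viewed, about 12 in all and at most 16, crops included, and the job is handed in when it is done.

Besides the shell and the picture viewer there is one more tool, called after ">>>" in YAML: its name, and indented under it one key for each argument. send_rows: Moves the arm, as the interface text tells. Shifts and turns lie within -1 to 1; 1 stands for 0.08 m of shift or pi rad of turn. Its arguments: {"type":"object","properties":{"motion":{"type":"array"}},"required":["motion"]}

```bash
mkdir -p pics; cat > h.py <<'E'
import numpy as np, cv2
from bench import readout, cams, order
from scipy.spatial.transform import Rotation as R
def cam(n):
    d=cams.read_camera(n); return d
def p2w(d,uv,z):
    K=np.array(d["intrinsics"]);k=d["k1"];E=np.array(d["extrinsics"])
    uv=np.atleast_2d(np.array(uv,float));out=[]
    for u,v in uv:
        x=(u-K[0,2])/K[0,0];y=(v-K[1,2])/K[1,1]
        p=cv2.undistortPoints(np.array([[[u,v]]]),K,np.array([k,0,0,0.]))[0,0]
        r=E[:3,:3]@np.array([p[0],-p[1],-1]);o=E[:3,3]
        out.append(o+r*(z-o[2])/r[2])
    return np.array(out)
def w2p(d,P):
    K=np.array(d["intrinsics"]);E=np.linalg.inv(np.array(d["extrinsics"]))
    P=np.atleast_2d(P)@E[:3,:3].T+E[:3,3]
    x=np.c_[P[:,0]/-P[:,2],-P[:,1]/-P[:,2]];r=(x**2).sum(1,keepdims=True)
    x=x*(1+d["k1"]*r);return x*[K[0,0],K[1,1]]+K[:2,2]
E
cat > a.py <<'E'
from h import *
import pickle
for n in("top","scene"):
    d=cam(n);pickle.dump(d,open(n+".pkl","wb"));cv2.imwrite(f"pics/{n}0.png",d["image"])
    print(n,np.round(d["extrinsics"],2).tolist(),np.round(d["intrinsics"],1).tolist(),d["k1"])
print(readout.sense())
E
python3 a.py
```

```text
top [[-0.0, 1.0, -0.08, 379.6], [-1.0, -0.0, 0.01, -63.47], [0.01, 0.08, 1.0, 1469.47], [0.0, 0.0, 0.0, 1.0]] [[540.6, 0.0, 284.0], [0.0, 540.6, 220.5], [0.0, 0.0, 1.0]] -0.18400072423107042
scene [[0.83, -0.38, 0.4, 902.4], [0.55, 0.57, -0.61, -724.31], [0.01, 0.73, 0.69, 789.13], [0.0, 0.0, 0.0, 1.0]] [[427.2, 0.0, 283.2], [0.0, 427.2, 209.6], [0.0, 0.0, 1.0]] -0.014643811948273805
{'t': 0.1, 'qpos': array([-1.21862413,  0.43516185,  0.02494813,  1.57397116, -0.01160935,
        1.13401836, -0.07508648]), 'qvel': array([ 0.00180521, -0.00054674, -0.00090444, -0.00247217,  0.00080657,
       -0.00052778, -0.00147317]), 'effort': array([ 2.94676349e-03, -6.71751094e+01,  1.02800410e+00, -3.16900277e+01,
        1.58542581e-02,  7.20035430e-03,  3.47292848e-05]), 'tcp_pos': array([274.38313484, 561.09189621, 252.6123423 ]), 'tcp_rot': array([ 2.25449351e-01,  9.74254633e-01, -6.99014360e-04, -1.05431229e-04]), 'contact_force': array([ 0.73658254, -0.83695486, -0.40052272]), 'torque': array([0.00220523, 0.02269107, 0.01940594]), 'grip_width': 85.4101130068091}
```

View pics/top0.png

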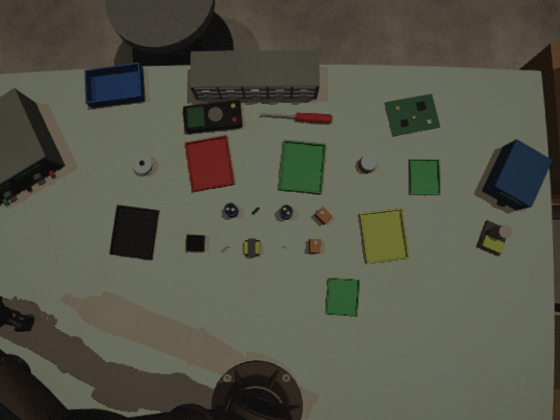

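View pics/scene0.png

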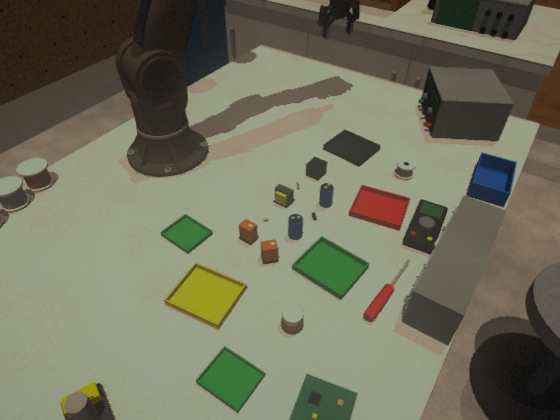

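The top view shows these candidates:
- **Relay:** (315,246) and (323,215). The first is nearer the base at (257,400), so I choose it.
- **Green trays:** (302,167) is the largest, so I choose it over (424,177) and (342,297).
- **Capacitors:** (232,210) and (286,212).
- **Transformer:** (252,247). The yellow/black item at (494,238) is a distractor.
- **Heat sink:** (196,243).
- **Other trays:** red (210,163), black (134,232), yellow (384,236).

Next is one close crop plus a coarse measurement.

```bash
cat > b.py <<'E'
from h import *
import pickle
d=pickle.load(open("top.pkl","rb"));im=d["image"]
cv2.imwrite("pics/top_crop.png",cv2.resize(im[190:265,175:345],None,fx=4.7,fy=4.7,interpolation=cv2.INTER_CUBIC))
# trays: colour masks, min-area rect of rim corners at z=18
hsv=cv2.cvtColor(im,cv2.COLOR_BGR2HSV)
boxes=dict(yellow=(355,200,415,270),green=(272,135,332,200),red=(180,132,240,196),black=(105,200,165,262),g2=(402,155,446,200),g3=(320,272,364,322))
for n,(a,b,c,e) in boxes.items():
    s=hsv[b:e,a:c]
    m=((s[...,1]>130)&(s[...,2]>50)) if n!="black" else (s[...,2]<75)
    m=cv2.morphologyEx(m.astype(np.uint8),cv2.MORPH_OPEN,np.ones((3,3)))
    cs,_=cv2.findContours(m,cv2.RETR_EXTERNAL,cv2.CHAIN_APPROX_NONE);k=max(cs,key=cv2.contourArea)[:,0]+[a,b]
    P=p2w(d,k,12)[:,:2].astype(np.float32)
    print(n,[np.round(v,1) for v in cv2.minAreaRect(P)])
for n,uv,z in [("capA",(232,210),58),("capB",(286,212),58),("tr",(252,247),40),("relay",(315,246),50),("relay2",(323,215),50),("hs",(196,243),42)]:
    print(n,np.round(p2w(d,uv,z)[0]))
E
python3 b.py
```

```text
yellow [array([ 457.5, -347. ]), array([136.1, 118.2]), np.float64(6.7)]Traceback (most recent call last):
  File "b.py", line 12, in <module>
    cs,_=cv2.findContours(m,cv2.RETR_EXTERNAL,cv2.CHAIN_APPROX_NONE);k=max(cs,key=cv2.contourArea)[:,0]+[a,b]
                                                                       ~~~^^^^^^^^^^^^^^^^^^^^^^^^
ValueError: max() iterable argument is empty
```

View pics/top_crop.png

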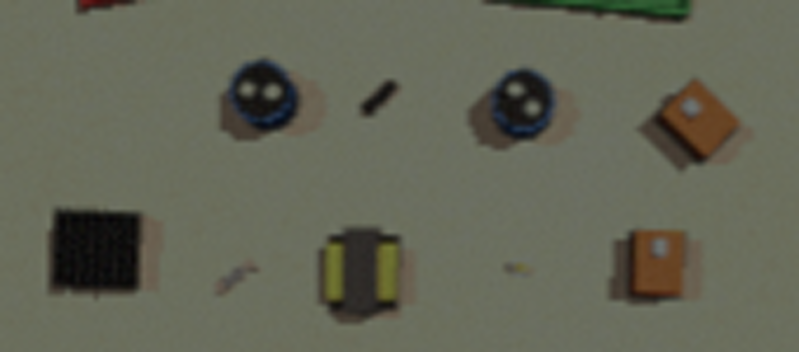

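```bash
sed -i 's/s\[...,1\]>130)&(s\[...,2\]>50)/s[...,1]>110)\&(s[...,2]>30)/; s/    cs,_=/    print(n,np.median(s.reshape(-1,3),0),m.sum()) \n    if not m.sum(): continue\n    cs,_=/' b.py
python3 b.py
```

```text
yellow [ 32. 137. 109.] 2185
yellow [array([ 457.9, -347. ]), array([137.7, 120.3]), np.float64(7.4)]
green [ 60. 115.  90.] 2017
green [array([ 647.1, -125.4]), array([114.2, 135.9]), np.float64(84.3)]
red [  2. 174. 102.] 2143
red [array([659. , 129.4]), array([139.7, 118.8]), np.float64(9.7)]
black [35. 38. 25.] 2216
black [array([469.8, 335. ]), array([122.9, 140. ]), np.float64(82.0)]
g2 [ 60. 102.  91.] 969
g2 [array([ 620.7, -464.4]), array([80.1, 95.2]), np.float64(88.3)]
g3 [57. 98. 91.] 1054
g3 [array([ 292.8, -232.1]), array([81.6, 94.9]), np.float64(85.5)]
capA [524.  61.  58.]
capB [518. -81.  58.]
tr [427.   9.  40.]
relay [ 429. -157.   50.]
relay2 [ 511. -179.   50.]
hs [438. 158.  42.]
```

>>> send_rows:
  motion:
    - [0,[0,0,0],-0.0483]
    - [0,[0,0,0],-0.0483]
    - [0,[0,0,0],-0.0483]
    - [0,[-0.3,-0.625,0],0]
    - [0,[-0.3,-0.625,0],0]

```text
t: 0.72
tcp_pos: [322.9, 460.2, 252.6]
tcp_rot: [-0.001, 1.0, -0.0, -0.0]
contact_force: [1.1, -0.6, 0.1]
grip_width: 85.6
```

>>> send_rows:
  motion:
    - [0,[-0.3,-0.625,0],0]
    - [0,[-0.3,-0.625,0],0]
    - [0,[-0.3,-0.625,0],0]
    - [0,[-0.3,-0.625,0],0]
    - [0,[-0.3,-0.625,0],0]

```text
t: 1.35
tcp_pos: [443.1, 209.7, 253.2]
tcp_rot: [-0.0, 1.0, -0.0, -0.0]
contact_force: [1.0, 1.1, -0.2]
grip_width: 85.3
```

>>> send_rows:
  motion:
    - [0,[-0.3,-0.625,0],0]
    - [0,[-0.3,-0.625,0],0]
    - [0,[-0.3,-0.625,0],0]
    - [0,[0,0,0],0]
    - [0,[0,0,0],0]

```text
t: 1.98
tcp_pos: [514.3, 62.0, 253.0]
tcp_rot: [-0.0, 1.0, 0.0, -0.0]
contact_force: [-1.1, -0.2, 0.1]
grip_width: 85.6
```

```bash
cat > w.py <<'E'
from h import *
import pickle,sys
d=cam("wrist");pickle.dump(d,open(sys.argv[1]+".pkl","wb"));im=d["image"].copy()
g=cv2.convertScaleAbs(im,alpha=1.6,beta=10);cv2.imwrite(f"pics/{sys.argv[1]}.png",g)
s=readout.sense();print(s["t"],np.round(s["tcp_pos"],1),np.round(s["tcp_rot"],4),s["qpos"].round(2),s["grip_width"],s["contact_force"].round(1))
print(np.round(d["extrinsics"],2).tolist(),d["k1"])
E
python3 w.py w1
```

```text
2.025 [514.2  62.7 253. ] [-8.e-04  1.e+00  2.e-04 -4.e-04] [-0.35  0.26  0.16  1.84 -0.05  1.05  1.4 ] 85.22552028807243 [-0.7  0.6  0.8]
[[0.0, -0.95, -0.33, 430.51], [1.0, 0.0, -0.0, 62.2], [0.0, -0.33, 0.95, 373.7], [0.0, 0.0, 0.0, 1.0]] -0.09363789209625643
```

View pics/w1.png

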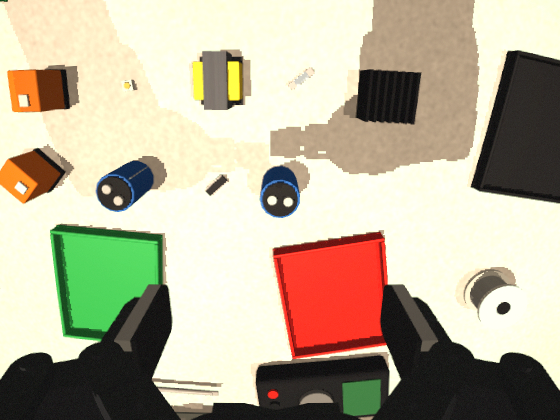

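```bash
python3 - <<'E'
import cv2,numpy as np
im=cv2.imread("pics/w1.png")
im=cv2.convertScaleAbs(im,alpha=.8)
f=lambda a,b,w,h:cv2.resize(im[b:b+h,a:a+w],None,fx=5,fy=5,interpolation=cv2.INTER_CUBIC)
top=np.hstack([f(0,55,80,60),f(180,40,80,60)]);bot=np.hstack([f(350,62,80,60),f(240,160,80,60)])
cv2.imwrite("pics/w1c.png",np.vstack([top,bot]))
E
```

```text
(no output)
```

View pics/w1c.png

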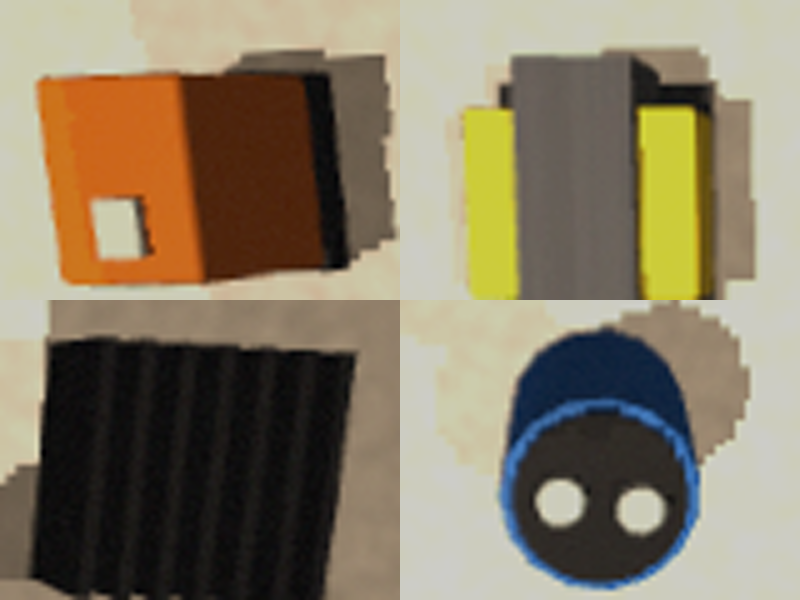

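```bash
cat > c.py <<'E'
from h import *
import pickle
d=pickle.load(open("w1.pkl","rb"))
def ang(a,b): v=b-a; return round(float(np.degrees(np.arctan2(v[1],v[0]))),1)
def pr(n,uv,z):
    P=p2w(d,uv,z)[:,:2]; print(n,P.round(1).tolist(),"mean",P.mean(0).round(1)); return P
P=pr("relay",[(7.6,70.6),(36.4,69.4),(40.6,111.4),(13,112)],50);print(ang(P[1],P[2]),ang(P[0],P[3]))
P=pr("core",[(202.6,51.4),(226,51.4),(231,108),(204,109)],44);print(ang(P[0],P[3]),ang(P[1],P[2]))
P=pr("yellow",[(192.6,61.4),(239.4,61.4)],37)
P=pr("hs right",[(421.4,72.4),(415.5,124)],42);print(ang(*P))
pr("capA",[(280,198.6)],58);pr("capB",[(117.5,191)],58)
# blue ring of capB
im=d["image"].astype(int)
for n,(a,b,c,e) in dict(A=(255,160,305,225),B=(90,145,165,220)).items():
    s=im[b:e,a:c];m=((s[...,0]>s[...,2]*1.8)&(s[...,0]>90)).astype(np.uint8)
    p=np.argwhere(m)[:,::-1]+[a,b];
    print(n,len(p),cv2.minEnclosingCircle(p.astype(np.float32)), cv2.fitEllipse(p.astype(np.float32)))
for n,z,pp in [("red",18,[(274,249),(382,233),(387,341)]),("green",18,[(52,226),(163,234)])]: pr(n,pp,z)
E
python3 c.py
```

```text
relay [[414.5, -168.0], [415.0, -140.7], [450.3, -142.6], [449.8, -169.3]] mean [ 432.4 -155.1]
-3.1 -2.0
core [[405.2, 2.3], [405.4, 21.6], [451.3, 24.3], [452.0, 1.1]] mean [428.5  12.3]
-1.4 3.4
yellow [[412.6, -7.9], [413.1, 31.9]] mean [412.8  12. ]
hs right [[420.6, 186.4], [464.2, 185.6]] mean [442.4 186. ]
-1.1
capA [[528.1, 66.3]] mean [528.1  66.3]
capB [[520.7, -77.9]] mean [520.7 -77.9]
A 177 ((279.6038513183594, 197.86851501464844), 19.831377029418945) ((279.5543518066406, 198.37681579589844), (36.51530838012695, 37.852115631103516), 86.14195251464844)
B 127 ((115.0, 192.0), 19.849533081054688) ((114.3979721069336, 192.69284057617188), (33.81193923950195, 38.339752197265625), 131.60977172851562)
red [[595.2, 60.8], [577.5, 172.1], [713.6, 192.0]] mean [628.8 141.6]
green [[570.0, -173.0], [578.5, -53.8]] mean [ 574.2 -113.4]
```

The wrist view shows every part with its jaw axis close to world y. Capacitor A's top is at pixel (280,198), world (527,65). I'll grasp it first.

>>> send_rows:
  motion:
    - [0,[-0.15,0.03,0.5],0]
    - [0,[0,0,0.7],0]
    - [0,[0,0,0.7],0]
    - [0,[0,0,0.5],0]
    - [0,[0,0,0.3],0]

```text
t: 2.65
tcp_pos: [525.1, 65.8, 35.2]
tcp_rot: [-0.002, 1.0, 0.0, -0.001]
contact_force: [0.3, 0.7, 0.6]
grip_width: 85.2
```

>>> send_rows:
  motion:
    - [0,[0,0,0],0]
    - [1,[0,0,0],0]
    - [1,[0,0,0],0]
    - [1,[0,0,0],0]
    - [1,[0,0,0],0]

```text
t: 3.28
tcp_pos: [527.4, 64.2, 38.5]
tcp_rot: [-0.0, 1.0, 0.0, 0.001]
contact_force: [-2.6, 0.8, 7.5]
grip_width: 34.6
```

>>> send_rows:
  motion:
    - [1,[0,0,0],0]
    - [1,[0,0,0],0]
    - [1,[0,0,0],0]
    - [1,[0,0,0],0]
    - [1,[0,0,0],0]

```text
t: 3.9
tcp_pos: [527.4, 64.3, 38.5]
tcp_rot: [-0.0, 1.0, 0.0, 0.001]
contact_force: [-1.2, 0.6, 7.1]
grip_width: 34.8
```

>>> send_rows:
  motion:
    - [1,[0,0,-0.4],0]
    - [1,[0,0,-0.6],0]
    - [1,[0,0,-0.25],0]
    - [1,[0.05,-0.4,0],0]
    - [1,[0.06,-0.6,0],0]

```text
t: 4.53
tcp_pos: [518.4, -15.3, 138.3]
tcp_rot: [-0.002, 1.0, 0.0, 0.001]
contact_force: [-0.1, -1.3, -0.3]
grip_width: 35.5
```

>>> send_rows:
  motion:
    - [1,[0.06,-0.6,0],0]
    - [1,[0.06,-0.6,0],0]
    - [1,[0.06,-0.6,0],0]
    - [1,[0.06,-0.6,0],0]
    - [1,[0.06,-0.6,0],0]

```text
t: 5.15
tcp_pos: [493.8, -257.6, 137.9]
tcp_rot: [-0.0, 1.0, -0.0, 0.0]
contact_force: [0.0, -0.1, -0.1]
grip_width: 34.9
```

>>> send_rows:
  motion:
    - [1,[0.06,-0.6,0],0]
    - [1,[0.05,-0.49,0],0]
    - [1,[0,0,0],0]
    - [1,[0,0,0],0]

```text
t: 5.65
tcp_pos: [485.3, -342.6, 137.4]
tcp_rot: [-0.0, 1.0, 0.0, 0.0]
contact_force: [-0.2, 0.1, -0.8]
grip_width: 34.7
```

```bash
python3 w.py w2
```

```text
5.7 [ 485.6 -342.   137.4] [-8.e-04  1.e+00  5.e-04  1.e-04] [ 0.38  0.5   0.2   1.8  -0.13  0.86  2.22] 34.94151198994077 [ 0.4 -0.3 -0.2]
[[0.0, -0.95, -0.33, 401.34], [1.0, 0.0, -0.0, -342.44], [0.0, -0.33, 0.95, 258.07], [0.0, 0.0, 0.0, 1.0]] -0.09363789209625643
```

View pics/w2.png

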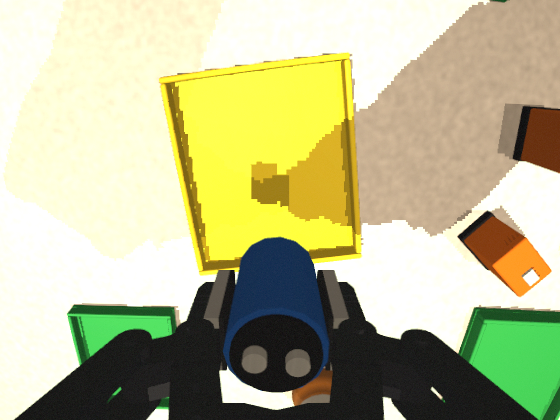

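```bash
python3 - <<'E'
from h import *
import pickle
d=pickle.load(open("w2.pkl","rb"))
P=p2w(d,[(161,80),(350,55),(360,256),(203,272)],18)[:,:2];print(P.round(),P.mean(0))
print(w2p(d,[[485,-342,96],[485,-360,96],[485,-324,96]]))
E
```

```text
[[ 399. -413.]
 [ 385. -297.]
 [ 518. -282.]
 [ 531. -394.]] [ 458.5478703  -346.66585448]
[[276.13685456 264.87148133]
 [238.75889835 264.84968054]
 [313.50282589 264.79218562]]
```

>>> send_rows:
  motion:
    - [1,[0,0,0.5],0]
    - [1,[0,0,0.45],0]
    - [1,[0,0,0.18],0]
    - [1,[0,0,0.05],0]
    - [1,[0,0,0],0]

```text
t: 6.32
tcp_pos: [486.0, -343.3, 43.8]
tcp_rot: [-0.0, 1.0, -0.0, 0.001]
contact_force: [0.5, -0.2, -0.4]
grip_width: 34.4
```

>>> send_rows:
  motion:
    - [0.5,[0,0,0],0]
    - [0,[0,0,0],0]
    - [0,[0,0,0],0]
    - [0,[0,0,0],0]
    - [0,[0,0,0],0]

```text
t: 6.95
tcp_pos: [485.3, -343.3, 42.9]
tcp_rot: [-0.0, 1.0, 0.0, 0.0]
contact_force: [1.1, 0.0, -0.0]
grip_width: 85.5
```

>>> send_rows:
  motion:
    - [0,[0,0,-0.4],0]
    - [0,[0,0,-0.7],0]
    - [0,[0,0,-0.4],0]
    - [0,[0,0.4,0],0]
    - [0,[-0.1,0.6,0],0]

```text
t: 7.58
tcp_pos: [492.8, -264.1, 163.5]
tcp_rot: [0.002, 1.0, -0.001, 0.001]
contact_force: [0.9, 0.9, 0.2]
grip_width: 85.6
```

>>> send_rows:
  motion:
    - [0,[-0.0875,0.57,0],0]
    - [0,[-0.0875,0.57,0],0]
    - [0,[-0.0875,0.57,0],0]
    - [0,[-0.0875,0.57,0],0]
    - [0,[0,0,0],0]

```text
t: 8.2
tcp_pos: [521.8, -76.3, 162.8]
tcp_rot: [-0.004, 1.0, 0.001, 0.0]
contact_force: [-0.1, -0.2, 1.0]
grip_width: 85.3
```

>>> send_rows:
  motion:
    - [0,[0,0,0.6],0]
    - [0,[0,0,0.6],0]
    - [0,[0,0,0.37],0]
    - [0,[0,0,0],0]
    - [1,[0,0,0],0]

```text
t: 8.82
tcp_pos: [521.8, -81.6, 38.3]
tcp_rot: [0.0, 1.0, -0.0, 0.001]
contact_force: [1.3, -1.0, 0.4]
grip_width: 70.1
```

>>> send_rows:
  motion:
    - [1,[0,0,0],0]
    - [1,[0,0,0],0]
    - [1,[0,0,0],0]
    - [1,[0,0,0],0]
    - [1,[0,0,0],0]

```text
t: 9.45
tcp_pos: [522.0, -81.0, 38.7]
tcp_rot: [-0.0, 1.0, -0.0, 0.001]
contact_force: [-1.8, 0.1, 8.6]
grip_width: 34.8
```

>>> send_rows:
  motion:
    - [1,[0,0,-0.4],0]
    - [1,[0,0,-0.6],0]
    - [1,[0,0,-0.25],0]
    - [1,[0.19,-0.56,0],0]
    - [1,[0.19,-0.56,0],0]

```text
t: 10.07
tcp_pos: [491.0, -171.0, 138.4]
tcp_rot: [-0.001, 1.0, -0.0, 0.001]
contact_force: [1.6, -1.6, -1.2]
grip_width: 34.5
```

>>> send_rows:
  motion:
    - [1,[0.19,-0.56,0],0]
    - [1,[0.19,-0.56,0],0]
    - [1,[0.19,-0.56,0],0]
    - [1,[0.2,-0.56,0],0]
    - [1,[0,0,0],0]

```text
t: 10.7
tcp_pos: [426.9, -354.1, 138.0]
tcp_rot: [0.003, 1.0, -0.001, 0.0]
contact_force: [0.7, 1.3, -0.7]
grip_width: 34.8
```

>>> send_rows:
  motion:
    - [1,[0,0,0.5],0]
    - [1,[0,0,0.45],0]
    - [1,[0,0,0.18],0]
    - [1,[0,0,0.05],0]
    - [1,[0,0,0],0]

```text
t: 11.32
tcp_pos: [429.9, -349.9, 43.8]
tcp_rot: [-0.0, 1.0, -0.0, 0.001]
contact_force: [0.1, 0.4, -1.4]
grip_width: 34.9
```

>>> send_rows:
  motion:
    - [0.5,[0,0,0],0]
    - [0,[0,0,0],0]
    - [0,[0,0,0],0]
    - [0,[0,0,0],0]
    - [0,[0,0,-0.4],0]

```text
t: 11.95
tcp_pos: [428.0, -348.7, 73.5]
tcp_rot: [-0.0, 1.0, 0.001, -0.002]
contact_force: [0.5, -0.3, -0.6]
grip_width: 85.7
```

>>> send_rows:
  motion:
    - [0,[0,0,-0.7],0]
    - [0,[0,0,-0.4],0]
    - [0,[0,0.5,0],0]
    - [0,[0,0.67,0],0]
    - [0,[0,0.67,0],0]

```text
t: 12.58
tcp_pos: [429.1, -201.1, 163.1]
tcp_rot: [0.0, 1.0, -0.0, 0.0]
contact_force: [1.7, -0.2, 0.5]
grip_width: 85.4
```

>>> send_rows:
  motion:
    - [0,[0,0.67,0],0]
    - [0,[0,0.67,0],0]
    - [0,[0,0.67,0],0]
    - [0,[0,0.67,0],0]
    - [0,[0,0,0],0]

```text
t: 13.2
tcp_pos: [429.1, 16.0, 163.0]
tcp_rot: [-0.004, 1.0, 0.001, 0.0]
contact_force: [0.8, -0.6, 0.8]
grip_width: 85.5
```

```bash
python3 w.py w3; python3 - <<'E'
import sys;sys.argv=['x']
from h import *
d=cam("scene");cv2.imwrite("pics/s3.png",cv2.resize(d["image"][120:340,130:430],None,fx=2.6,fy=2.6,interpolation=cv2.INTER_CUBIC))
E
```

```text
13.25 [429.1  13.5 163. ] [-2.3e-03  1.0e+00  2.0e-04  1.0e-04] [-0.23  0.23  0.09  2.15 -0.03  0.77  1.45] 85.42367192930679 [-0.1 -0.4  0. ]
[[-0.01, -0.94, -0.33, 345.14], [1.0, -0.01, -0.0, 15.49], [0.0, -0.33, 0.94, 283.68], [0.0, 0.0, 0.0, 1.0]] -0.09363789209625643
```

View pics/w3.png

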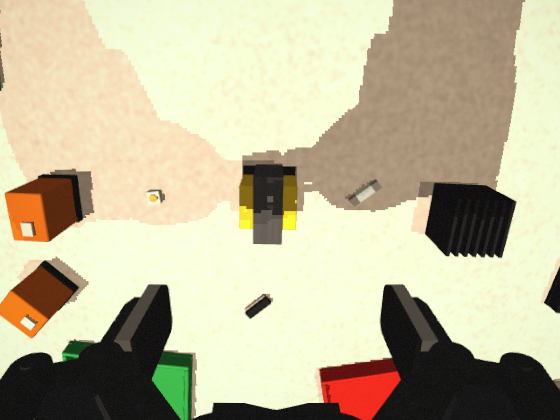

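View pics/s3.png

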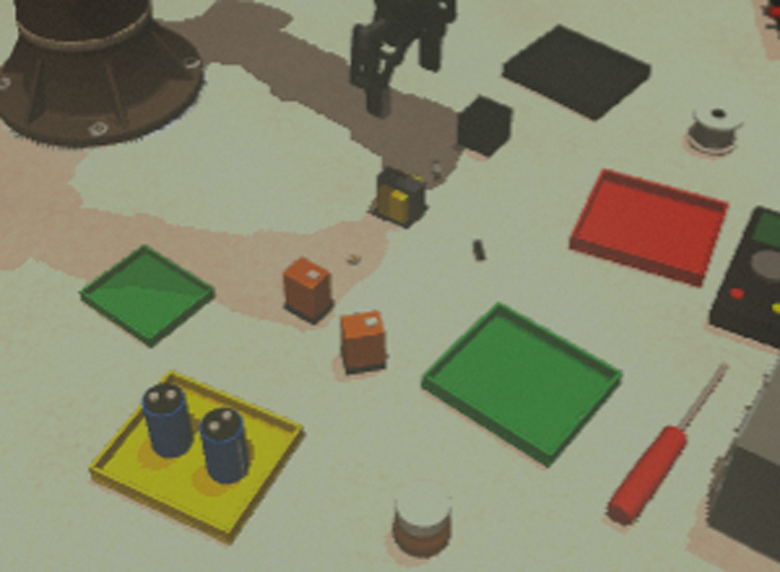

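Both capacitors stand upright in the yellow tray (crop pixels about (165,420) and (222,445)). The transformer is at wrist pixel (268,200), between the jaws. I'm going down.

>>> send_rows:
  motion:
    - [0,[0,-0.03,0.6],0]
    - [0,[0,0,0.6],0]
    - [0,[0,0,0.48],0]
    - [0,[0,0,0],0]
    - [1,[0,0,0],0]

```text
t: 13.92
tcp_pos: [429.7, 8.6, 29.5]
tcp_rot: [0.001, 1.0, -0.0, 0.0]
contact_force: [0.5, 0.1, 1.5]
grip_width: 69.7
```

>>> send_rows:
  motion:
    - [1,[0,0,0],0]
    - [1,[0,0,0],0]
    - [1,[0,0,0],0]
    - [1,[0,0,0],0]
    - [1,[0,0,0],0]

```text
t: 14.55
tcp_pos: [430.2, 9.5, 30.0]
tcp_rot: [-0.0, 1.0, 0.0, 0.001]
contact_force: [-1.2, -1.2, 13.4]
grip_width: 39.2
```

>>> send_rows:
  motion:
    - [1,[0,0,-0.4],0]
    - [1,[0,0,-0.5],0]
    - [1,[0,0,-0.2],0]
    - [1,[0,0,0],0]

```text
t: 15.05
tcp_pos: [430.1, 9.7, 118.1]
tcp_rot: [-0.0, 1.0, 0.0, 0.002]
contact_force: [-0.5, -0.4, -1.9]
grip_width: 38.7
```

>>> send_rows:
  motion:
    - [1,[-0.54,-0.33,0],0]
    - [1,[-0.54,-0.33,0],0]
    - [1,[-0.54,-0.33,0],0]
    - [1,[-0.54,-0.33,0],0]
    - [1,[-0.54,-0.33,0],0]

```text
t: 15.68
tcp_pos: [645.9, -123.2, 115.1]
tcp_rot: [-0.0, 1.0, 0.0, -0.001]
contact_force: [1.3, 0.5, -0.9]
grip_width: 39.0
```

>>> send_rows:
  motion:
    - [1,[0,0,0],0]
    - [1,[0,0,0.45],0]
    - [1,[0,0,0.4],0]
    - [1,[0,0,0.14],0]
    - [1,[0,0,0.04],0]

```text
t: 16.3
tcp_pos: [643.8, -121.9, 34.2]
tcp_rot: [-0.0, 1.0, 0.0, -0.001]
contact_force: [-11.4, 2.6, 25.3]
grip_width: 39.0
```

>>> send_rows:
  motion:
    - [1,[0,0,0],0]
    - [1,[0,0,0],0]

```text
t: 16.55
tcp_pos: [645.5, -122.3, 34.5]
tcp_rot: [-0.0, 1.0, -0.0, 0.0]
contact_force: [-0.1, 0.0, -2.3]
grip_width: 39.6
```

>>> send_rows:
  motion:
    - [0.4,[0,0,0],0]
    - [0.3,[0,0,0],0]
    - [0.3,[0,0,0],0]
    - [0.3,[0,0,-0.3],0]
    - [0,[0,0,-0.6],0]

```text
t: 17.18
tcp_pos: [643.7, -122.1, 104.9]
tcp_rot: [-0.0, 1.0, 0.0, -0.002]
contact_force: [0.5, -0.5, -0.1]
grip_width: 75.8
```

>>> send_rows:
  motion:
    - [0,[0,0,-0.6],0]
    - [0,[0.665,-0.1,0],0]
    - [0,[0.665,-0.1,0],0.014]
    - [0,[0.665,-0.1,0],0]
    - [0,[0.665,-0.1,0],0]

```text
t: 17.8
tcp_pos: [430.2, -150.0, 154.3]
tcp_rot: [0.022, 1.0, -0.0, 0.0]
contact_force: [0.9, -0.8, -0.1]
grip_width: 85.5
```

>>> send_rows:
  motion:
    - [0,[0,0,0],0]
    - [0,[0,0,0],0]

```text
t: 18.05
tcp_pos: [432.7, -149.9, 154.6]
tcp_rot: [0.022, 1.0, -0.0, 0.001]
contact_force: [0.9, 0.7, -0.4]
grip_width: 85.4
```

```bash
python3 w.py w4
```

```text
18.1 [ 433.2 -149.7  154.5] [ 2.160e-02  9.998e-01 -1.000e-04  9.000e-04] [ 0.1   0.29  0.14  2.1  -0.06  0.76  1.81] 84.97416398703183 [ 0.9  0.2 -0.1]
[[0.04, -0.94, -0.33, 348.64], [1.0, 0.04, 0.01, -145.85], [0.0, -0.33, 0.94, 275.15], [0.0, 0.0, 0.0, 1.0]] -0.09363789209625643
```

View pics/w4.png

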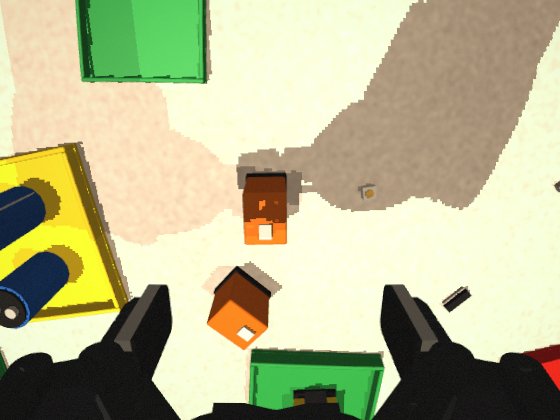

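The relay is at pixel (265,208), aligned and about 6 mm left of the jaw centre. I'm correcting that and grasping.

>>> send_rows:
  motion:
    - [0,[0,-0.07,0.6],0]
    - [0,[0,0,0.6],0]
    - [0,[0,0,0.34],0]
    - [0,[0,0,0],0]
    - [1,[0,0,0],0]

```text
t: 18.73
tcp_pos: [432.7, -155.4, 31.5]
tcp_rot: [0.022, 1.0, -0.0, 0.001]
contact_force: [-0.9, 0.3, 0.2]
grip_width: 69.6
```

>>> send_rows:
  motion:
    - [1,[0,0,0],0]
    - [1,[0,0,0],0]
    - [1,[0,0,0],0]
    - [1,[0,0,0],0]
    - [1,[0,0,0],0]

```text
t: 19.35
tcp_pos: [432.2, -155.5, 31.9]
tcp_rot: [0.022, 1.0, -0.0, 0.001]
contact_force: [-1.9, -1.0, 8.2]
grip_width: 27.3
```

>>> send_rows:
  motion:
    - [1,[0,0,0],0]
    - [1,[0,0,-0.4],-0.014]
    - [1,[0,0,-0.6],0]
    - [1,[0,0,-0.35],0]
    - [1,[0,0,0],0]

```text
t: 19.98
tcp_pos: [433.0, -155.7, 141.2]
tcp_rot: [-0.0, 1.0, -0.0, 0.002]
contact_force: [0.1, -0.4, -0.9]
grip_width: 27.2
```

>>> send_rows:
  motion:
    - [1,[-0.046,0.613,0],0]
    - [1,[-0.046,0.613,0],0]
    - [1,[-0.046,0.613,0],0]
    - [1,[-0.046,0.613,0],0]
    - [1,[-0.046,0.613,0],0]

```text
t: 20.6
tcp_pos: [449.3, 91.3, 138.1]
tcp_rot: [-0.0, 1.0, -0.0, -0.0]
contact_force: [0.4, -0.7, -0.8]
grip_width: 27.1
```

>>> send_rows:
  motion:
    - [1,[-0.046,0.613,0],0]
    - [1,[-0.046,0.613,0],0]
    - [1,[-0.046,0.613,0],0]
    - [1,[-0.046,0.613,0],0]
    - [1,[-0.046,0.613,0],0]

```text
t: 21.22
tcp_pos: [467.6, 336.3, 137.7]
tcp_rot: [-0.0, 1.0, -0.0, -0.001]
contact_force: [1.1, -0.6, -0.7]
grip_width: 27.4
```

>>> send_rows:
  motion:
    - [1,[0,0,0],0]
    - [1,[0,0,0],0]

```text
t: 21.48
tcp_pos: [467.6, 334.1, 137.8]
tcp_rot: [-0.0, 1.0, -0.001, -0.001]
contact_force: [-0.6, -0.7, -0.6]
grip_width: 27.5
```

```bash
python3 w.py w5
```

```text
21.525 [468.  333.5 138. ] [ 3.e-04  1.e+00 -8.e-04 -6.e-04] [-0.72  0.47  0.01  1.83 -0.01  0.84  0.86] 27.48636566212078 [ 1.2 -0.5 -1.1]
[[-0.0, -0.95, -0.33, 383.88], [1.0, -0.0, 0.0, 334.58], [-0.0, -0.33, 0.95, 258.54], [0.0, 0.0, 0.0, 1.0]] -0.09363789209625643
```

View pics/w5.png

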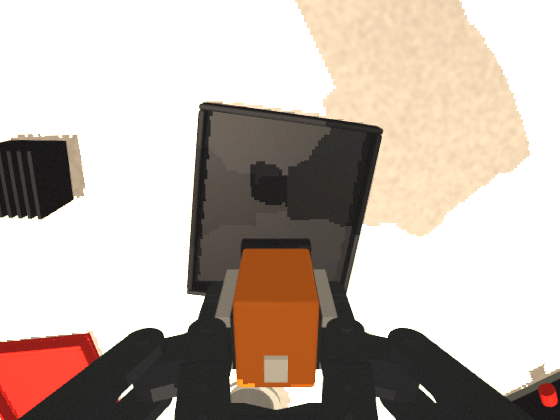

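The relay hangs upright over the black tray (rim corners (200,103), (382,130), (190,290)). I'm lowering it.

>>> send_rows:
  motion:
    - [1,[0,0,0.5],0]
    - [1,[0,0,0.5],0]
    - [1,[0,0,0.2],0]
    - [1,[0,0,0.06],0]
    - [1,[0,0,0.01],0]

```text
t: 22.15
tcp_pos: [468.8, 335.1, 38.1]
tcp_rot: [0.0, 1.0, 0.0, 0.0]
contact_force: [-0.8, 0.0, -1.6]
grip_width: 27.5
```

>>> send_rows:
  motion:
    - [1,[0,0,0],0]
    - [0.5,[0,0,0],0]
    - [0.3,[0,0,0],0]
    - [0.3,[0,0,0],0]
    - [0.3,[0,0,-0.3],0]

```text
t: 22.78
tcp_pos: [467.2, 334.3, 60.2]
tcp_rot: [-0.0, 1.0, -0.001, -0.001]
contact_force: [0.0, 0.3, 1.4]
grip_width: 60.3
```

>>> send_rows:
  motion:
    - [0,[0,0,-0.6],0]
    - [0,[0,0,-0.5],0]
    - [0,[0.11,-0.7,0],0]
    - [0,[0.11,-0.7,0],0]
    - [0,[0.11,-0.7,0],0]

```text
t: 23.4
tcp_pos: [441.5, 165.4, 149.6]
tcp_rot: [-0.0, 1.0, 0.0, 0.0]
contact_force: [1.2, -0.1, 0.1]
grip_width: 85.3
```

>>> send_rows:
  motion:
    - [0,[0,0,0],0]
    - [0,[0,0,0],0]

```text
t: 23.65
tcp_pos: [442.2, 167.5, 149.6]
tcp_rot: [-0.0, 1.0, 0.0, 0.0]
contact_force: [-0.1, 0.8, 1.2]
grip_width: 85.6
```

```bash
python3 w.py w6
```

```text
23.7 [442.2 168.2 149.5] [-6.e-04  1.e+00  4.e-04  3.e-04] [-0.5   0.32  0.02  2.06 -0.01  0.76  1.11] 85.45893189609632 [0.6 0.7 0. ]
[[0.0, -0.94, -0.33, 358.15], [1.0, 0.0, -0.0, 167.71], [0.0, -0.33, 0.94, 270.22], [0.0, 0.0, 0.0, 1.0]] -0.09363789209625643
```

View pics/w6.png

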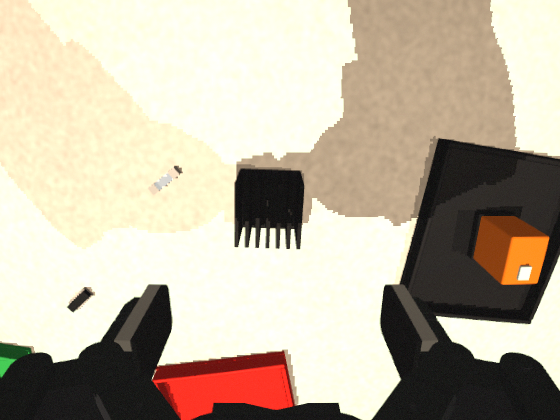

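The relay stands in the black tray at pixel (510,250). The heat sink at (268,205) needs about −6 mm in y before the grasp.

>>> send_rows:
  motion:
    - [0,[0,-0.08,0.6],0]
    - [0,[0,0,0.6],0]
    - [0,[0,0,0.32],0]
    - [0,[0,0,0],0]
    - [1,[0,0,0],0]

```text
t: 24.32
tcp_pos: [442.4, 161.7, 28.4]
tcp_rot: [-0.001, 1.0, 0.0, 0.0]
contact_force: [-0.6, 0.4, 0.4]
grip_width: 69.9
```

>>> send_rows:
  motion:
    - [1,[0,0,0],0]
    - [1,[0,0,0],0]
    - [1,[0,0,0],0]
    - [1,[0,0,0],0]
    - [1,[0,0,0],0]

```text
t: 24.95
tcp_pos: [442.7, 161.3, 29.1]
tcp_rot: [-0.0, 1.0, 0.001, 0.001]
contact_force: [-1.0, 0.9, 8.3]
grip_width: 43.5
```

>>> send_rows:
  motion:
    - [1,[0,0,-0.4],0]
    - [1,[0,0,-0.6],0]
    - [1,[0,0,-0.25],0]
    - [1,[0,0,0],0]

```text
t: 25.45
tcp_pos: [443.0, 161.1, 129.7]
tcp_rot: [-0.0, 1.0, 0.001, 0.002]
contact_force: [-0.2, 1.4, -1.5]
grip_width: 43.1
```

>>> send_rows:
  motion:
    - [1,[-0.535,-0.083,0],0]
    - [1,[-0.535,-0.083,0],0]
    - [1,[-0.535,-0.083,0],0]
    - [1,[-0.535,-0.083,0],0]
    - [1,[-0.535,-0.083,0],0]

```text
t: 26.08
tcp_pos: [656.5, 127.1, 126.2]
tcp_rot: [-0.0, 1.0, -0.0, -0.001]
contact_force: [0.7, 0.1, -0.3]
grip_width: 43.0
```

>>> send_rows:
  motion:
    - [1,[0,0,0],0]
    - [1,[0,0,0],0]
    - [1,[0,0,0.5],0]
    - [1,[0,0,0.45],0]
    - [1,[0,0,0.13],0]

```text
t: 26.7
tcp_pos: [653.1, 127.7, 38.9]
tcp_rot: [-0.001, 1.0, -0.0, -0.002]
contact_force: [-1.2, 0.1, -0.2]
grip_width: 43.2
```

>>> send_rows:
  motion:
    - [1,[0,0,0.06],0]
    - [1,[0,0,0.02],0]
    - [1,[0,0,0],0]

```text
t: 27.08
tcp_pos: [656.5, 127.7, 36.1]
tcp_rot: [-0.0, 1.0, 0.0, 0.001]
contact_force: [0.2, 0.1, -0.6]
grip_width: 43.5
```

>>> send_rows:
  motion:
    - [1,[0,0,0.025],0]
    - [1,[0,0,0.015],0]
    - [1,[0,0,0],0]

```text
t: 27.45
tcp_pos: [656.3, 127.6, 33.2]
tcp_rot: [-0.0, 1.0, 0.0, 0.001]
contact_force: [-4.7, -0.6, 10.2]
grip_width: 43.0
```

>>> send_rows:
  motion:
    - [0.4,[0,0,0],0]
    - [0.3,[0,0,0],0]
    - [0.25,[0,0,0],0]
    - [0.25,[0,0,0],0]
    - [0.25,[0,0,-0.3],0]

```text
t: 28.08
tcp_pos: [654.4, 127.2, 54.0]
tcp_rot: [-0.0, 1.0, -0.0, -0.002]
contact_force: [0.5, -0.0, -0.2]
grip_width: 64.0
```

>>> send_rows:
  motion:
    - [0,[0,0,-0.6],0]
    - [0,[0,0,-0.7],0]
    - [0,[0.6,0,-0.3],0]
    - [0,[0.7,0,0],0]
    - [0,[0.7,0,0],0]

```text
t: 28.7
tcp_pos: [494.4, 127.5, 184.1]
tcp_rot: [-0.0, 1.0, 0.0, 0.001]
contact_force: [-0.4, 1.5, -0.0]
grip_width: 85.2
```

>>> send_rows:
  motion:
    - [0,[0.4,0,0],0]
    - [0,[0,0,0],0]
    - [0,[0,0,0],0]
    - [0,[0,0,0],0]

```text
t: 29.2
tcp_pos: [465.0, 127.4, 183.7]
tcp_rot: [0.0, 1.0, 0.0, 0.0]
contact_force: [0.2, 0.1, 0.0]
grip_width: 85.4
```

```bash
python3 w.py w7; python3 - <<'E'
from h import *
d=cam("scene");cv2.imwrite("pics/s7.png",cv2.convertScaleAbs(cv2.resize(d["image"][110:340,140:440],None,fx=2.6,fy=2.6,interpolation=cv2.INTER_CUBIC),alpha=1.4))
d=cam("top");cv2.imwrite("pics/t7.png",cv2.convertScaleAbs(cv2.resize(d["image"][125:275,100:420],None,fx=2.5,fy=2.5,interpolation=cv2.INTER_CUBIC),alpha=1.4))
E
```

```text
29.25 [464.8 127.4 183.6] [ 2.e-04  1.e+00 -0.e+00  2.e-04] [-0.41  0.28  0.04  2.   -0.01  0.86  1.21] 85.5144428808592 [ 0.2  0.3 -0.5]
[[0.0, -0.94, -0.33, 380.93], [1.0, 0.0, -0.0, 127.73], [0.0, -0.33, 0.94, 304.31], [0.0, 0.0, 0.0, 1.0]] -0.09363789209625643
```

View pics/s7.png

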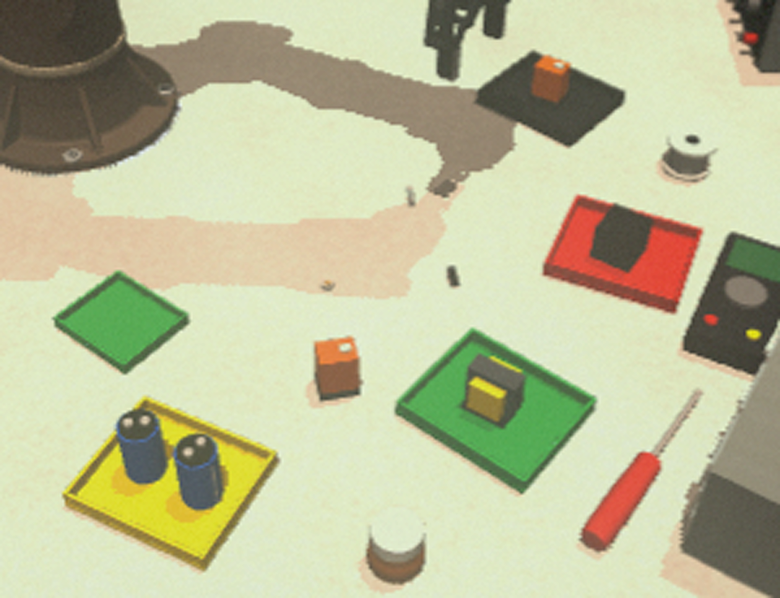

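View pics/t7.png

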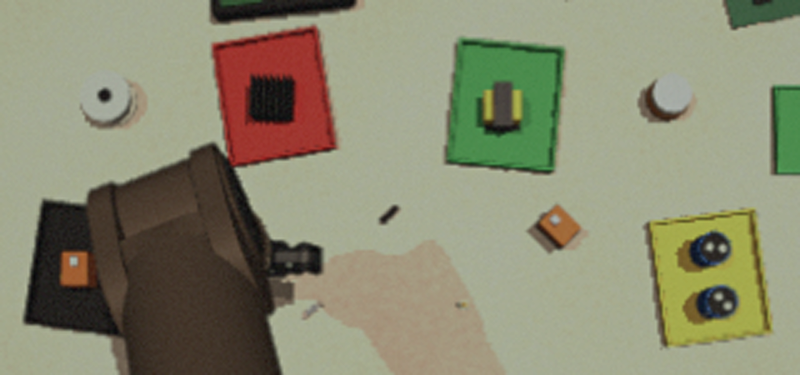

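All five parts stand upright in their trays: scene crop heat sink (622,238), transformer (495,390), relay (550,78), capacitors (142,445) and (197,470). The other relay is untouched and the gripper is clear, so I'm handing in.

```bash
python3 -c "
from bench import order
print(order.sign_off())"
```

```text
the job is handed in; nothing more can be done
None
```

All five parts are sorted, and I handed the job in at about 29 s of the 106 s allowed. I placed both capacitors in the yellow tray, then the transformer in the large green tray, the relay that started nearest the base in the black tray, and the heat sink in the red tray.

The last scene and top views showed every part upright inside its tray, released, with the gripper open and well clear. The look-alike relay and the two smaller green trays were not touched.

The highest force reading I saw was a brief 25 N or so, when the transformer touched its tray floor. The top and wrist cameras disagreed by 3–6 mm on part positions, so I corrected from the wrist view before grasping the relay and the heat sink. No check failed, and the sign-off gives no verdict.

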